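# Draw the long brush from the tool block and lay it on the brush rest

## Robot

A 6-joint arm with a two-finger parallel gripper is mounted at the origin on the work surface. World frame = base frame: x ahead of the robot, y to its left, z up, the work surface at z = 0. Lengths are in m, angles in rad, forces in N, time in s.
With the tool pointing down it reaches from about 0.3 to 0.775 m from the base axis. Payload 14.6 kg.
Tool frame: the origin (TCP) lies at the very end of the fingers, on their centre line; the grasp point (between the pads) lies 19 mm behind it; z points along the fingers, y is the line along which they close (so a half turn about z gives the same grasp; the last joint's range is limited). The gripper opens to 85 mm and grips with 20 to 120 N. Pads are 22 mm wide; open, the fingers measure 114 mm over their backs; the gripper's body (76 mm by 85 mm) begins 54 mm behind the grasp point. The pads swing forward as they close: fully open they stand 13 mm farther back than shut.
Start: joints at [1.106, 0.3, 1.521, -0, 1.321, -0.067], TCP at [0.213, 0.507, 0.195] pointing down, gripper open.
Joint ranges: [-3.03, 3.03], [-0.79, 2.21], [0.23, 2.52], [-1.04, 4.18], [0, 3.07], [-2.55, 2.55]. Speed limits (rad/s): [2.22, 2.22, 2.57, 3.14, 3.14, 3.14].

## Interface

Orientations are given as [roll, pitch, yaw] about the fixed x, y, z axes, in that order (R = Rz(yaw) Ry(pitch) Rx(roll)).
In Python, from cell import manip gives the robot as it stands.
- The arm moves only by the tool arm_command, never from a script. Its argument "plan" is a list of rows, each an object of numbers: "x", "y", "z": the shift along the tool's x, y, z in mm; "yaw": the turn about the tool's z in rad; "claw": the opening, from 0 (shut) to 1 (fully open). A call has exactly 5 rows; each row is the pose to reach, as a shift and turn from the pose commanded when the call began, along the tool's axes at that moment; what a row does not reach only later rows make up. A row lasts 1/8 s, in which the tool goes at most 62.5 mm and 10.7 degrees, less where a joint would pass 70% of its speed; a pose out of reach is approached as far as the arm can. A call with a gripper value outside its range is refused whole. The fingers move at their own pace and stop on an object; "squeeze" is the grip in N (left out, the last holds). Time passes only in rows, so rows that repeat a pose let the fingers close, or fill a call up. It gives the time, the measured TCP pose, the force, the opening and the grip force at its end, in the units of the state.
- manip.sense(): the state, without advancing time (a new reading comes with each control period).
- manip.get_image(name): name is "side" or "top" or "wrist"; returns the picture (384x512x3 uint8, red, green, blue); there is no depth.
- manip.calibration(name): a dict with "fx", "fy", "cx", "cy" (pixels), "origin" and "attitude" of the camera in the world. Camera axes: x right, y down, z forward; pixel columns grow to the right and rows downward; lengths in m; the calibration is good to about 2 mm. A picture is of the moment at which its call begins: read the wrist's pose just before it. calibration takes no time and is no camera call; for the wrist camera it gives the pose at the moment of the call.
- manip.job_done(): hands the job in; it is judged then, once.
Trained networks look in the newest picture that a camera, given by its name, has taken for a name from the list of things; names that differ only in an ending like _2 or _b are one class to them, and where a whole thing is asked for, a point or a joint stands for the part that bears it (a point fixed in the world has none). Each returns a list of dicts, best first, with "p" (0 to 1); they miss things now and then, are a little off and sometimes report something else, mostly with a low value. They report only what shows in the picture. A call takes as long as a camera call. They do not tell look-alikes from the thing itself.
- manip.boxes_of(camera, name): "point" ([x, y, z] in m, in the coordinates of the camera as it stood for that picture, good to about 4 mm: the middle of the surface that is visible of it).
- manip.pinpoint(camera, name): "point" ([x, y, z] in m, in the coordinates of the camera as it stood for that picture, good to about 4 mm: a listed point, or the origin of a listed thing).
The state is a dict: "clock": time; "joint_pos": joint angles; "qd": joint speeds; "tau": joint torques, N m; "tool_pos": TCP position; "tcp_rot": TCP orientation; "wrist_force": force on the tool from outside, world axes, zero at the start; "wrist_torque": the same for the moment, N m; "grip_width": finger opening in m; "grip_force": force on a finger pad.
Only numpy, scipy, OpenCV 4.12 (cv2) and the standard library are available. Lean on these libraries where they do the work, as an engineer would, in place of code of your own. Each camera call takes 0.05 s, during which the arm holds its last target. There are 200 camera calls.

## Task

Pull the long paintbrush out of the wooden tool block and lay it in the brush rest: level, in a facing pair of notches, with its bristles sticking out past the end of the rest, then let go. Never let the bristles touch anything, the gripper included; set the brush down gently on the rest while you still hold it, rather than dropping it or pressing hard, and leave everything else as it is.

Things in the scene. Friction and masses are not known exactly. Their poses are not given: they have to be found in the camera images.
- brush: Long paintbrush, 270 mm, by far the tallest thing in the block, in any of its holes, bristles up, 35 to 70 g. Origin: centre of its butt (lower end); z runs along it to the bristles. Wooden handle 11 mm thick from 0 to 205 mm, metal ferrule as thick to 235, dark rigid bristles up to 12.4 mm thick to 270. Balances about 133 mm from the butt. Clamped in its hole, upright to 2 degrees.
- brush_bristles: The bristles of the long brush, fixed to it; origin at their root (235 mm from the butt), z along the brush to the bristle end, 35 mm long. They must not touch anything.
- brush_mid (a point): Point on the axis of the long brush, 150 mm from its butt, the middle of the graspable length above the block; axes as the brush.
- brush_hair_end (a point): The free end of the bristles of the long brush, on its axis.
- block: Wooden tool block, fixed, 90 x 180 x 90 mm (x, y, z), origin under its centre. Upright 15 mm holes, 75 deep (floor 15 above the table), at y = -60, 0, 60 of its frame, hold the long brush, short brush and marker. A hidden spring pad in each hole clamps the shaft: drawing it out takes a firm grip and a steady upward pull of 8 to 15 N over the first 50 mm.
- rest: Fixed wooden brush rest. Base 120 x 160 x 8 mm (x, y, z), origin under its centre. Two rails along its y at x = -45 and 45, 12 thick, tops 40 above the table, with pointed teeth (tips at 50) at y = -60, -20, 20, 60 leaving notches at y = -40, 0, 40, 20 wide at the flat bottom. A brush laid along the rest's x has its axis 45.5 above the table. Any notch pair will do, bristles at either end.
- short_brush: Bystander in the block: short brush, 122 mm long, 10 mm thick, bristles up; its top is about 137 mm above the table. Origin: its butt.
- marker: Bystander in the block: capped marker, 115 mm long, 11 mm thick, standing; its top is about 130 mm above the table. Origin: its lower end.
- stamp: Bystander: wooden hand stamp, 36 x 36 mm, 64 mm tall with its turned knob. Origin: centre of the underside.
- stamp_wide: Bystander: wooden hand stamp, 34 x 75 mm, 64 mm tall. Origin: centre of the underside.
- ink_bottle: Bystander: small round amber ink jar, 44 mm wide, 55 mm tall. Origin: centre of the underside.
- tape_roll: Bystander: roll of tape lying flat, 66 mm across, 20 mm high. Origin: centre of the underside.
- glue_stick: Bystander: standing glue stick, 26 mm thick, 90 mm tall. Origin: centre of the underside.
- lid_dish: Bystander: shallow plastic lid used as a dish, 90 mm across, 18 mm high. Origin: centre of the underside.
Mind the look-alikes: they are no part of the job. What is shaped like the rest but green is not meant.

How it is judged:
By the outcome, as a careful person would: the job done as asked, in the order asked, and still so for the second after the job is handed in, with the robot touching nothing.
It also fails if it takes over 51 s, if anything falls off the work surface, if the arm or the gripper's body presses on something with over 40 N, if the wrist force passes 120 N, or if a joint passes its speed limit or range.

## Working session

There is one attempt and no reset: what is moved stays moved. The work goes in short steps, Python scripts to look and compute and a tool call to move; the robot and the scene stay as the last step left them, time stands still between calls to the robot, and variables do not carry over. Pictures are saved under pics/ and viewed, at most 11 in all, crops included, and the job is handed in when it is done.

Besides the shell and the picture viewer there is one more tool, called after "Emit:" as name(argument=value, ...) on one line, values as JSON. arm_command: Moves the arm, as the interface text tells. Its arguments: {"type":"object","properties":{"plan":{"type":"array","items":{"type":"object","properties":{"x":{"type":"number"},"y":{"type":"number"},"z":{"type":"number"},"yaw":{"type":"number"},"claw":{"type":"number"}}}},"squeeze":{"type":"number"}},"required":["plan"]}

```bash
mkdir -p pics
cat > h.py <<'E'
from cell import manip
import numpy as np, cv2
from scipy.spatial.transform import Rotation as R
def cal(n):
    c=manip.calibration(n); a=np.array(c["attitude"])
    M=a if a.shape==(3,3) else R.from_euler('xyz',a).as_matrix()
    return c,np.array(c["origin"]),M
def find(cam,name,f,k=3):
    c,o,M=cal(cam); out=[]
    for d in f(cam,name)[:k]:
        p=np.array(d["point"]); px=(c["fx"]*p[0]/p[2]+c["cx"],c["fy"]*p[1]/p[2]+c["cy"])
        out.append((name,round(d["p"],2),np.round(o+M@p,4).tolist(),np.round(px).tolist()))
    return out
def shot(cam,fn):
    im=manip.get_image(cam); cv2.imwrite("pics/"+fn,im[:,:,::-1]); return im
E
python3 - <<'E'
from h import *
print(manip.calibration("top")); print(manip.sense())
a=shot("top","t0.png"); b=shot("side","s0.png")
for cam in("top","side"):
    for n in("brush","brush_mid","brush_hair_end","block","rest"):
        for r in find(cam,n,manip.pinpoint): print(cam,r)
E
```

```text
{'fx': 465.8208141532672, 'fy': 465.8208141532672, 'cx': 256.1357747180716, 'cy': 193.28772844189484, 'origin': array([ 0.43932821, -0.01237481,  1.40188497]), 'attitude': array([-3.04986027,  0.02121673, -1.59272789])}
{'clock': 0.0, 'joint_pos': array([ 1.10636842e+00,  3.00484078e-01,  1.52162784e+00,  3.17536889e-05,
        1.32073317e+00, -6.65901881e-02]), 'qd': array([-0.00047288, -0.00033834, -0.00052583, -0.00152035, -0.00111691,
       -0.00020995]), 'tau': array([ 2.29971418e-03, -5.43498552e+01, -3.61794448e+01,  6.53403185e-05,
        3.98247968e-03, -3.46558613e-05]), 'tool_pos': array([0.21293755, 0.50677749, 0.19489446]), 'tcp_rot': array([-3.14034505e+00, -1.14025947e-04,  2.74374699e+00]), 'wrist_force': array([ 0.59914141,  0.59525135, -0.35090031]), 'wrist_torque': array([ 0.03602171, -0.01420544, -0.04607405]), 'grip_force': 0.0, 'grip_width': 0.08519253487009104}
top ('brush', 0.37, [0.5464, 0.1858, 0.015], [199.0, 202.0])
top ('brush', 0.25, [0.3976, -0.3612, 0.0015], [384.0, 248.0])
top ('brush_mid', 0.45, [0.5458, 0.1839, 0.1605], [192.0, 198.0])
top ('brush_hair_end', 0.51, [0.5463, 0.1881, 0.2812], [182.0, 194.0])
top ('block', 0.8, [0.5445, 0.188, -0.0024], [199.0, 203.0])
top ('block', 0.53, [0.5605, 0.1304, 0.0151], [217.0, 197.0])
top ('block', 0.23, [0.5424, 0.1881, 0.2482], [185.0, 196.0])
top ('rest', 0.63, [0.3398, 0.22, -0.002], [189.0, 271.0])
top ('rest', 0.59, [0.5986, -0.1406, -0.0027], [307.0, 182.0])
side ('brush_mid', 0.69, [0.5468, 0.1849, 0.1649], [245.0, 172.0])
side ('brush_hair_end', 0.43, [0.5459, 0.1874, 0.2854], [245.0, 142.0])
side ('block', 0.96, [0.5455, 0.187, 0.0031], [246.0, 207.0])
side ('rest', 0.98, [0.5981, -0.1413, 0.0005], [266.0, 270.0])
side ('rest', 0.84, [0.3427, 0.2176, 0.0024], [194.0, 204.0])
```

View pics/t0.png

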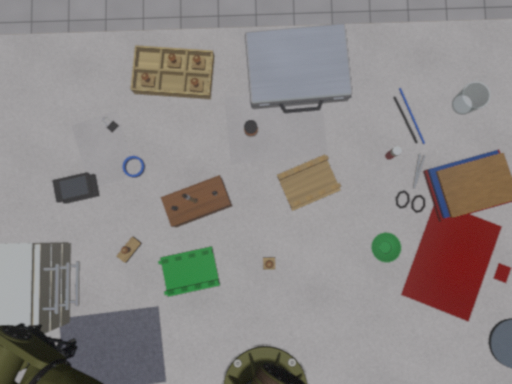

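View pics/s0.png

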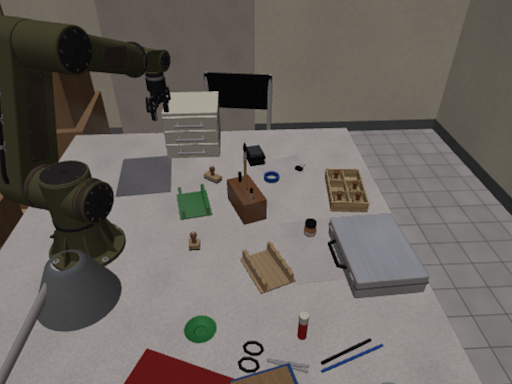

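Long brush: tallest shaft, in the block at top (197,202) / side (246,172). Look-alikes are the short brush and marker in the same block (side ~(240,177) and (251,190)), and pens at top (405,120). The wooden rest is at top (308,182) / side (266,270). The green copy at top (190,271) isn't wanted. I'll check the choice in one close crop.

Run:
```python
from h import *
a=shot("top","t1.png"); b=shot("side","s1.png"); w=shot("wrist","w1.png")
cr=lambda im,x,y,wd,hg,W,H: cv2.resize(im[y:y+hg,x:x+wd],(W,H),interpolation=cv2.INTER_CUBIC)
m=np.zeros((600,800,3),np.uint8)
m[:300,:400]=cr(a,150,165,100,75,400,300)
m[:300,400:]=cr(a,260,145,100,75,400,300)
m[300:,:400]=cr(b,200,130,120,90,400,300)
m[300:,400:]=cv2.resize(w,(400,300))
cv2.imwrite("pics/m1.png",m[:,:,::-1])
for n in("brush","short_brush","marker"):
    for r in find("side",n,manip.pinpoint): print(r)
for n in("brush_bristles","brush_hair_end","short_brush","marker"):
    for r in find("top",n,manip.pinpoint): print(r)
print(manip.calibration("wrist"))
```

```text
('short_brush', 0.64, [0.5445, 0.1842, 0.2489], [244.0, 152.0])
('short_brush', 0.18, [0.5431, 0.1846, 0.2852], [244.0, 143.0])
('marker', 0.25, [0.7612, 0.0308, 0.0006], [308.0, 232.0])
('brush_bristles', 0.38, [0.5443, 0.1883, 0.2467], [185.0, 196.0])
('brush_bristles', 0.27, [0.3951, -0.3586, 0.0026], [383.0, 249.0])
('brush_hair_end', 0.37, [0.5473, 0.1852, 0.2816], [183.0, 193.0])
('short_brush', 0.38, [0.5594, 0.1306, 0.0174], [217.0, 197.0])
('marker', 0.42, [0.5227, 0.2495, 0.0159], [178.0, 210.0])
{'fx': 301.5494005543574, 'fy': 301.5494005543574, 'cx': 261.86927664739727, 'cy': 193.0007466885969, 'origin': array([0.13587727, 0.53896046, 0.37335116]), 'attitude': array([ 2.81256548e+00, -3.75797004e-06,  1.17221352e+00])}
```

View pics/m1.png

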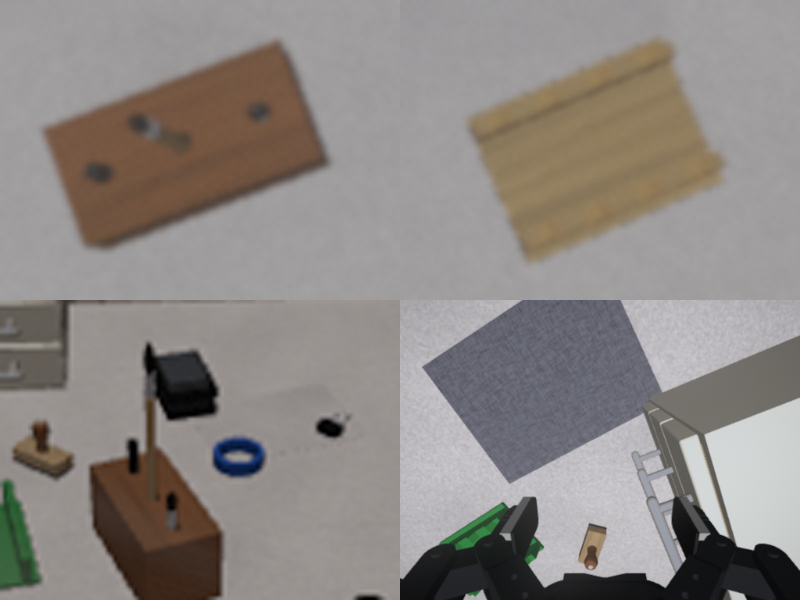

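The montage shows the long brush in the middle hole (top-left tile, hole ~(180,140), bristles up at ~(140,125)). The marker and short brush stand 60 mm either side. The wooden rest's rails run along its long side. Now I'll move up, clear of everything, and see how the arm behaves near its reach limit.

Emit:
arm_command(plan=[{"z": -60,"claw": 0.3},{"z": -120,"claw": 0.3},{"z": -180,"claw": 0.3},{"z": -240,"claw": 0.3},{"z": -300,"claw": 0.3}], squeeze=30)

```text
invalid input
```

Emit:
arm_command(plan=[{"z": -60},{"z": -120},{"z": -180},{"z": -240},{"z": -300}])

```text
invalid input
```

Emit:
arm_command(plan=[{"x": 0,"y": 0,"z": -60,"yaw": 0,"claw": 0.3},{"x": 0,"y": 0,"z": -120,"yaw": 0,"claw": 0.3},{"x": 0,"y": 0,"z": -180,"yaw": 0,"claw": 0.3},{"x": 0,"y": 0,"z": -240,"yaw": 0,"claw": 0.3},{"x": 0,"y": 0,"z": -300,"yaw": 0,"claw": 0.3}], squeeze=30)

```text
clock: 1.72
tool_pos: [0.2128, 0.5065, 0.4976]
tcp_rot: [3.141, 0.0, 2.744]
wrist_force: [1.0, -0.0, -0.5]
grip_width: 0.0257
grip_force: 0.0
```

Emit:
arm_command(plan=[{"x": 0,"y": 0,"z": -60,"yaw": 0,"claw": 0},{"x": 0,"y": 0,"z": -120,"yaw": 0,"claw": 0},{"x": 0,"y": 0,"z": -180,"yaw": 0,"claw": 0},{"x": 0,"y": 0,"z": -240,"yaw": 0,"claw": 0},{"x": 0,"y": 0,"z": -300,"yaw": 0,"claw": 0}])

```text
clock: 2.35
tool_pos: [0.1907, 0.4539, 0.6542]
tcp_rot: [3.116, 0.0, 2.744]
wrist_force: [-0.6, -0.6, -0.4]
grip_width: -0.0001
grip_force: 0.0
```

Emit:
arm_command(plan=[{"x": 0,"y": 60,"z": 0,"yaw": 0,"claw": 0},{"x": 0,"y": 120,"z": 0,"yaw": 0,"claw": 0},{"x": 0,"y": 180,"z": 0,"yaw": 0,"claw": 0},{"x": 0,"y": 240,"z": 0,"yaw": 0,"claw": 0},{"x": 0,"y": 300,"z": 0,"yaw": 0,"claw": 0}])

```text
clock: 2.98
tool_pos: [0.2399, 0.5708, 0.5559]
tcp_rot: [3.092, 0.0, 2.744]
wrist_force: [0.2, 1.2, -0.2]
grip_width: -0.0
grip_force: 0.0
```

Run:
```python
from h import *
s=manip.sense(); print(s["joint_pos"],s["clock"])
shot("wrist","w2.png")
```

```text
[ 1.11248204  0.60864524  0.23497044  0.0037697   2.24810096 -0.05807253] 2.975
```

View pics/w2.png

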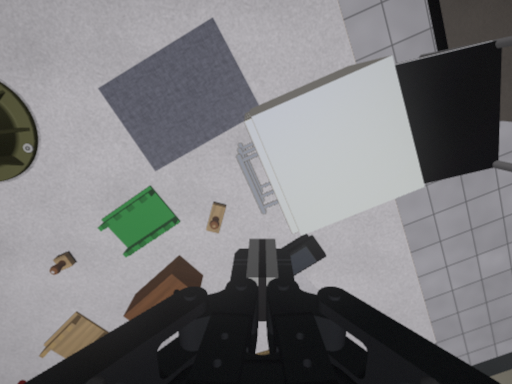

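The wrist view shows the closed fingers, with the drawers at right and the block at ~(165,290). Pushing past the reach limit tilts the tool outward by about 1.4° per call. A lean in the brush's plane would let the bristles pass clear of the pads and gripper body. So I'll turn to the azimuth of the block and rest and build up the lean there.

Emit:
arm_command(plan=[{"x": -50,"y": -25,"z": -10,"yaw": -0.15,"claw": 0.3},{"x": -100,"y": -50,"z": -20,"yaw": -0.3,"claw": 0.3},{"x": -150,"y": -75,"z": -30,"yaw": -0.45,"claw": 0.3},{"x": -200,"y": -100,"z": -40,"yaw": -0.6,"claw": 0.3},{"x": -250,"y": -110,"z": -50,"yaw": -0.76,"claw": 0.3}])

```text
clock: 3.65
tool_pos: [0.4266, 0.3674, 0.6027]
tcp_rot: [3.106, 0.036, -2.775]
wrist_force: [-0.9, 0.4, 0.5]
grip_width: 0.0254
grip_force: 0.0
```

```bash
cat >> h.py <<'E'
def st():
    s=manip.sense(); M=R.from_euler('xyz',s["tcp_rot"]).as_matrix()
    print("t",round(s["clock"],2),"pos",np.round(s["tool_pos"],4),"q",np.round(s["joint_pos"],3),"F",np.round(s["wrist_force"],1),"w",round(s["grip_width"],4),s["grip_force"])
    print("toolx",np.round(M[:,0],3),"y",np.round(M[:,1],3),"z",np.round(M[:,2],3))
    return s,M
E
python3 -c "
from h import *
st()"
```

```text
t 3.65 pos [0.4266 0.3674 0.6027] q [ 0.633  0.51   0.264  0.034  2.323 -1.281] F [-0.9  0.4  0.5] w 0.0254 0.0
toolx [-0.933 -0.358 -0.036] y [-0.359  0.933  0.036] z [ 0.021  0.046 -0.999]
```

Emit:
arm_command(plan=[{"x": -40,"y": -45,"z": 0,"yaw": 0,"claw": 0.3},{"x": -70,"y": -100,"z": 0,"yaw": 0,"claw": 0.3},{"x": -100,"y": -150,"z": -10,"yaw": 0,"claw": 0.3},{"x": -130,"y": -205,"z": -20,"yaw": 0,"claw": 0.3},{"x": -180,"y": -220,"z": -50,"yaw": 0,"claw": 0.3}])

```text
clock: 4.28
tool_pos: [0.5774, 0.2105, 0.5636]
tcp_rot: [3.106, 0.061, -2.783]
wrist_force: [0.6, 0.3, 0.5]
grip_width: 0.0252
grip_force: 0.0
```

Emit:
arm_command(plan=[{"x": -600,"y": 0,"z": -350,"yaw": 0,"claw": 0.3},{"x": -600,"y": 0,"z": -350,"yaw": 0,"claw": 0.3},{"x": -600,"y": 0,"z": -350,"yaw": 0,"claw": 0.3},{"x": -600,"y": 0,"z": -350,"yaw": 0,"claw": 0.3},{"x": -600,"y": 0,"z": -350,"yaw": 0,"claw": 0.3}])

```text
clock: 4.9
tool_pos: [0.6154, 0.2271, 0.531]
tcp_rot: [3.106, 0.092, -2.782]
wrist_force: [0.3, -0.6, 0.6]
grip_width: 0.0257
grip_force: 0.0
```

```bash
python3 -c "
from h import *
st()"
```

```text
t 4.9 pos [0.6154 0.2271 0.531 ] q [ 0.279  0.65   0.236  0.052  2.166 -1.622] F [ 0.3 -0.6  0.6] w 0.0257 0.0
toolx [-0.932 -0.351 -0.092] y [-0.355  0.934  0.036] z [ 0.073  0.066 -0.995]
```

Emit:
arm_command(plan=[{"x": -500,"y": 0,"z": -400,"yaw": 0,"claw": 0.3},{"x": -500,"y": 0,"z": -400,"yaw": 0,"claw": 0.3},{"x": -500,"y": 0,"z": -400,"yaw": 0,"claw": 0.3},{"x": -500,"y": 0,"z": -400,"yaw": 0,"claw": 0.3},{"x": -500,"y": 0,"z": -400,"yaw": 0,"claw": 0.3}])

```text
clock: 5.52
tool_pos: [0.6217, 0.2278, 0.5351]
tcp_rot: [3.105, 0.125, -2.783]
wrist_force: [-0.5, -0.3, 0.0]
grip_width: 0.0254
grip_force: 0.0
```

Emit:
arm_command(plan=[{"x": -2000,"y": 0,"z": -2500,"yaw": 0,"claw": 0.3},{"x": -2000,"y": 0,"z": -2500,"yaw": 0,"claw": 0.3},{"x": -2000,"y": 0,"z": -2500,"yaw": 0,"claw": 0.3},{"x": -2000,"y": 0,"z": -2500,"yaw": 0,"claw": 0.3},{"x": -2000,"y": 0,"z": -2500,"yaw": 0,"claw": 0.3}])

```text
clock: 6.15
tool_pos: [0.5873, 0.2119, 0.5818]
tcp_rot: [3.105, 0.155, -2.784]
wrist_force: [-0.4, 0.4, -0.7]
grip_width: 0.0258
grip_force: 0.0
```

```bash
python3 -c "
from h import *
st()"
```

```text
t 6.15 pos [0.5873 0.2119 0.5818] q [ 0.265  0.57   0.236  0.062  2.184 -1.627] F [-0.4  0.4 -0.7] w 0.0258 0.0
toolx [-0.926 -0.345 -0.155] y [-0.355  0.934  0.036] z [ 0.132  0.088 -0.987]
```

Emit:
arm_command(plan=[{"x": -600,"y": 0,"z": -400,"yaw": 0,"claw": 0.3},{"x": -600,"y": 0,"z": -400,"yaw": 0,"claw": 0.3},{"x": -600,"y": 0,"z": -400,"yaw": 0,"claw": 0.3},{"x": -600,"y": 0,"z": -400,"yaw": 0,"claw": 0.3},{"x": -600,"y": 0,"z": -400,"yaw": 0,"claw": 0.3}])

```text
clock: 6.78
tool_pos: [0.6093, 0.22, 0.5697]
tcp_rot: [3.105, 0.188, -2.786]
wrist_force: [0.9, 0.5, -0.7]
grip_width: 0.0255
grip_force: 0.0
```

Emit:
arm_command(plan=[{"x": -600,"y": 0,"z": -400,"yaw": 0,"claw": 0.3},{"x": -600,"y": 0,"z": -400,"yaw": 0,"claw": 0.3},{"x": -600,"y": 0,"z": -400,"yaw": 0,"claw": 0.3},{"x": -600,"y": 0,"z": -400,"yaw": 0,"claw": 0.3},{"x": -600,"y": 0,"z": -400,"yaw": 0,"claw": 0.3}])

```text
clock: 7.4
tool_pos: [0.6225, 0.2246, 0.5672]
tcp_rot: [3.104, 0.221, -2.787]
wrist_force: [0.6, -0.1, -0.2]
grip_width: 0.0257
grip_force: 0.0
```

Emit:
arm_command(plan=[{"x": -600,"y": 0,"z": -370,"yaw": 0,"claw": 0.3},{"x": -600,"y": 0,"z": -370,"yaw": 0,"claw": 0.3},{"x": -600,"y": 0,"z": -370,"yaw": 0,"claw": 0.3},{"x": -600,"y": 0,"z": -370,"yaw": 0,"claw": 0.3},{"x": -600,"y": 0,"z": -370,"yaw": 0,"claw": 0.3}])

```text
clock: 8.02
tool_pos: [0.6351, 0.229, 0.5656]
tcp_rot: [3.104, 0.256, -2.788]
wrist_force: [0.2, -0.7, -0.3]
grip_width: 0.0255
grip_force: 0.0
```

Emit:
arm_command(plan=[{"x": -600,"y": 0,"z": -350,"yaw": 0,"claw": 0.3},{"x": -600,"y": 0,"z": -350,"yaw": 0,"claw": 0.3},{"x": -600,"y": 0,"z": -350,"yaw": 0,"claw": 0.3},{"x": -600,"y": 0,"z": -350,"yaw": 0,"claw": 0.3},{"x": -600,"y": 0,"z": -350,"yaw": 0,"claw": 0.3}])

```text
clock: 8.65
tool_pos: [0.6454, 0.2326, 0.567]
tcp_rot: [3.104, 0.291, -2.79]
wrist_force: [0.1, -0.7, -0.4]
grip_width: 0.0255
grip_force: 0.0
```

```bash
python3 -c "
from h import *
st()"
```

```text
t 8.65 pos [0.6454 0.2326 0.567 ] q [ 0.267  0.609  0.236  0.069  2.009 -1.623] F [ 0.1 -0.7 -0.4] w 0.0255 0.0
toolx [-0.899 -0.33  -0.287] y [-0.355  0.934  0.036] z [ 0.256  0.134 -0.957]
```

Emit:
arm_command(plan=[{"x": -600,"y": 0,"z": -330,"yaw": 0,"claw": 0.3},{"x": -600,"y": 0,"z": -330,"yaw": 0,"claw": 0.3},{"x": -600,"y": 0,"z": -330,"yaw": 0,"claw": 0.3},{"x": -600,"y": 0,"z": -330,"yaw": 0,"claw": 0.3},{"x": -600,"y": 0,"z": -330,"yaw": 0,"claw": 0.3}])

```text
clock: 9.28
tool_pos: [0.654, 0.2355, 0.5706]
tcp_rot: [3.103, 0.327, -2.791]
wrist_force: [0.4, -0.6, -0.1]
grip_width: 0.0258
grip_force: 0.0
```

Emit:
arm_command(plan=[{"x": -600,"y": 0,"z": -320,"yaw": 0,"claw": 0.3},{"x": -600,"y": 0,"z": -320,"yaw": 0,"claw": 0.3},{"x": -600,"y": 0,"z": -320,"yaw": 0,"claw": 0.3},{"x": -600,"y": 0,"z": -320,"yaw": 0,"claw": 0.3},{"x": -600,"y": 0,"z": -320,"yaw": 0,"claw": 0.3}])

```text
clock: 9.9
tool_pos: [0.6594, 0.2371, 0.5779]
tcp_rot: [3.103, 0.364, -2.792]
wrist_force: [-0.7, -0.4, 0.6]
grip_width: 0.0257
grip_force: 0.0
```

Emit:
arm_command(plan=[{"x": -600,"y": 0,"z": -300,"yaw": 0,"claw": 0.3},{"x": -600,"y": 0,"z": -300,"yaw": 0,"claw": 0.3},{"x": -600,"y": 0,"z": -300,"yaw": 0,"claw": 0.3},{"x": -600,"y": 0,"z": -300,"yaw": 0,"claw": 0.3},{"x": -600,"y": 0,"z": -300,"yaw": 0,"claw": 0.3}])

```text
clock: 10.52
tool_pos: [0.6644, 0.2385, 0.5862]
tcp_rot: [3.102, 0.401, -2.794]
wrist_force: [0.3, 0.6, 0.4]
grip_width: 0.0256
grip_force: 0.0
```

Emit:
arm_command(plan=[{"x": -600,"y": 0,"z": -290,"yaw": 0,"claw": 0.3},{"x": -600,"y": 0,"z": -290,"yaw": 0,"claw": 0.3},{"x": -600,"y": 0,"z": -290,"yaw": 0,"claw": 0.3},{"x": -600,"y": 0,"z": -290,"yaw": 0,"claw": 0.3},{"x": -600,"y": 0,"z": -290,"yaw": 0,"claw": 0.3}])

```text
clock: 11.15
tool_pos: [0.6668, 0.2389, 0.5973]
tcp_rot: [3.101, 0.438, -2.796]
wrist_force: [0.5, 0.1, -1.0]
grip_width: 0.0257
grip_force: 0.0
```

Emit:
arm_command(plan=[{"x": -600,"y": 0,"z": -280,"yaw": 0,"claw": 0.3},{"x": -600,"y": 0,"z": -280,"yaw": 0,"claw": 0.3},{"x": -600,"y": 0,"z": -280,"yaw": 0,"claw": 0.3},{"x": -600,"y": 0,"z": -280,"yaw": 0,"claw": 0.3},{"x": -600,"y": 0,"z": -280,"yaw": 0,"claw": 0.3}])

```text
clock: 11.78
tool_pos: [0.6673, 0.2385, 0.6104]
tcp_rot: [3.101, 0.476, -2.797]
wrist_force: [-0.7, -0.1, 0.1]
grip_width: 0.0257
grip_force: 0.0
```

```bash
python3 -c "
from h import *
st()"
```

```text
t 11.78 pos [0.6673 0.2385 0.6104] q [ 0.26   0.569  0.236  0.083  1.865 -1.622] F [-0.7 -0.1  0.1] w 0.0257 0.0
toolx [-0.837 -0.3   -0.458] y [-0.355  0.934  0.036] z [ 0.417  0.193 -0.888]
```

Emit:
arm_command(plan=[{"x": -600,"y": 0,"z": -230,"yaw": -0.05,"claw": 0.3},{"x": -600,"y": 0,"z": -230,"yaw": -0.05,"claw": 0.3},{"x": -600,"y": 0,"z": -230,"yaw": -0.05,"claw": 0.3},{"x": -600,"y": 0,"z": -230,"yaw": -0.05,"claw": 0.3},{"x": -600,"y": 0,"z": -230,"yaw": -0.05,"claw": 0.3}])

```text
clock: 12.4
tool_pos: [0.6747, 0.241, 0.617]
tcp_rot: [3.128, 0.516, -2.742]
wrist_force: [-0.1, -0.3, -0.1]
grip_width: 0.0254
grip_force: 0.0
```

Emit:
arm_command(plan=[{"x": -600,"y": 0,"z": -200,"yaw": 0,"claw": 0.3},{"x": -600,"y": 0,"z": -200,"yaw": 0,"claw": 0.3},{"x": -600,"y": 0,"z": -200,"yaw": 0,"claw": 0.3},{"x": -600,"y": 0,"z": -200,"yaw": 0,"claw": 0.3},{"x": -600,"y": 0,"z": -200,"yaw": 0,"claw": 0.3}])

```text
clock: 13.02
tool_pos: [0.6795, 0.2536, 0.6233]
tcp_rot: [3.129, 0.555, -2.742]
wrist_force: [-0.2, -0.2, 0.7]
grip_width: 0.0257
grip_force: 0.0
```

Emit:
arm_command(plan=[{"x": -600,"y": 0,"z": -180,"yaw": 0,"claw": 0.3},{"x": -600,"y": 0,"z": -180,"yaw": 0,"claw": 0.3},{"x": -600,"y": 0,"z": -180,"yaw": 0,"claw": 0.3},{"x": -600,"y": 0,"z": -180,"yaw": 0,"claw": 0.3},{"x": -600,"y": 0,"z": -180,"yaw": 0,"claw": 0.3}])

```text
clock: 13.65
tool_pos: [0.6839, 0.2633, 0.631]
tcp_rot: [3.13, 0.594, -2.743]
wrist_force: [-0.5, 1.5, 0.4]
grip_width: 0.0254
grip_force: 0.0
```

Emit:
arm_command(plan=[{"x": -600,"y": 0,"z": -150,"yaw": 0,"claw": 0.3},{"x": -600,"y": 0,"z": -150,"yaw": 0,"claw": 0.3},{"x": -600,"y": 0,"z": -150,"yaw": 0,"claw": 0.3},{"x": -600,"y": 0,"z": -150,"yaw": 0,"claw": 0.3},{"x": -600,"y": 0,"z": -150,"yaw": 0,"claw": 0.3}])

```text
clock: 14.28
tool_pos: [0.6901, 0.272, 0.6376]
tcp_rot: [3.131, 0.634, -2.743]
wrist_force: [-0.6, -0.1, 0.3]
grip_width: 0.0258
grip_force: 0.0
```

Emit:
arm_command(plan=[{"x": -600,"y": 0,"z": -130,"yaw": 0,"claw": 0.3},{"x": -600,"y": 0,"z": -130,"yaw": 0,"claw": 0.3},{"x": -600,"y": 0,"z": -130,"yaw": 0,"claw": 0.3},{"x": -600,"y": 0,"z": -130,"yaw": 0,"claw": 0.3},{"x": -600,"y": 0,"z": -130,"yaw": 0,"claw": 0.3}])

```text
clock: 14.9
tool_pos: [0.6956, 0.2789, 0.6457]
tcp_rot: [3.131, 0.674, -2.744]
wrist_force: [0.5, -0.0, -0.1]
grip_width: 0.0259
grip_force: 0.0
```

Emit:
arm_command(plan=[{"x": -600,"y": 0,"z": -100,"yaw": 0,"claw": 0.3},{"x": -600,"y": 0,"z": -100,"yaw": 0,"claw": 0.3},{"x": -600,"y": 0,"z": -100,"yaw": 0,"claw": 0.3},{"x": -600,"y": 0,"z": -100,"yaw": 0,"claw": 0.3},{"x": -600,"y": 0,"z": -100,"yaw": 0,"claw": 0.3}])

```text
clock: 15.52
tool_pos: [0.7027, 0.2853, 0.6526]
tcp_rot: [3.131, 0.714, -2.745]
wrist_force: [-0.3, -0.7, -0.5]
grip_width: 0.0256
grip_force: 0.0
```

```bash
python3 -c "
from h import *
st()"
```

```text
t 15.53 pos [0.7027 0.2853 0.6526] q [ 0.313  0.56   0.236  0.065  1.634 -1.63 ] F [-0.3 -0.7 -0.5] w 0.0256 0.0
toolx [-0.697 -0.292 -0.655] y [-0.393  0.919  0.008] z [ 0.6    0.263 -0.756]
```

Emit:
arm_command(plan=[{"x": -600,"y": 0,"z": -80,"yaw": 0,"claw": 0.5},{"x": -600,"y": 0,"z": -80,"yaw": 0,"claw": 0.5},{"x": -600,"y": 0,"z": -80,"yaw": 0,"claw": 0.5},{"x": -600,"y": 0,"z": -80,"yaw": 0,"claw": 0.5},{"x": -600,"y": 0,"z": -80,"yaw": 0,"claw": 0.5}])

```text
clock: 16.15
tool_pos: [0.7087, 0.2905, 0.6611]
tcp_rot: [3.131, 0.755, -2.745]
wrist_force: [-0.4, 0.3, -0.0]
grip_width: 0.0428
grip_force: 0.0
```

Emit:
arm_command(plan=[{"x": -50,"y": 0,"z": -10,"yaw": 0,"claw": 0.5},{"x": -100,"y": 0,"z": -10,"yaw": 0,"claw": 0.5},{"x": -150,"y": 0,"z": -20,"yaw": 0,"claw": 0.5},{"x": -200,"y": 0,"z": -20,"yaw": 0,"claw": 0.5},{"x": -240,"y": 0,"z": -20,"yaw": 0,"claw": 0.5}])

```text
clock: 16.77
tool_pos: [0.7143, 0.2941, 0.6704]
tcp_rot: [3.131, 0.795, -2.746]
wrist_force: [0.3, -0.4, -0.3]
grip_width: 0.0425
grip_force: 0.0
```

Run:
```python
from h import *
st()
# rest azimuth from the first top picture: tan-wood mask, min-area rectangle, lifted to z~0.045 plane
im=cv2.imread("pics/t0.png"); c,o,M=cal("top")
hsv=cv2.cvtColor(im,cv2.COLOR_BGR2HSV); roi=np.zeros(im.shape[:2],np.uint8); roi[145:220,262:360]=1
m=((hsv[...,1]>70)&(hsv[...,0]<30)&(roi>0)).astype(np.uint8)
pts=cv2.findNonZero(m); box=cv2.boxPoints(cv2.minAreaRect(pts)); print(m.sum(),box)
def ray(px,z):
    d=M@np.array([(px[0]-c["cx"])/c["fx"],(px[1]-c["cy"])/c["fy"],1]); return o+d*(z-o[2])/d[2]
W=np.array([ray(b,.04) for b in box]); print(np.round(W,3))
for i in range(4):
    e=W[(i+1)%4]-W[i]; print(round(np.linalg.norm(e),3),np.degrees(np.arctan2(e[1],e[0])).round(1))
print(W.mean(0))
shot("wrist","w3.png"); shot("side","s3.png")
for n in ("brush_mid","brush_hair_end","brush_bristles"):
  for cam in ("side","wrist"):
    for r in find(cam,n,manip.pinpoint,2): print(cam,r)
```

```text
t 16.77 pos [0.7143 0.2941 0.6704] q [ 0.319  0.556  0.236  0.065  1.557 -1.625] F [ 0.3 -0.4 -0.3] w 0.0425 0.0
toolx [-0.646 -0.27  -0.714] y [-0.393  0.92   0.007] z [ 0.655  0.285 -0.7  ]
1947 [[277.18964 174.7759 ]
 [325.7069  153.98277]
 [340.6552  188.86208]
 [292.13794 209.6552 ]]
[[ 0.618 -0.049  0.04 ]
 [ 0.677 -0.194  0.04 ]
 [ 0.572 -0.234  0.04 ]
 [ 0.515 -0.09   0.04 ]]
0.156 -68.1
0.112 -159.1
0.155 111.9
0.112 21.5
[ 0.59557124 -0.14194623  0.04      ]
side ('brush_mid', 0.62, [0.5438, 0.1856, 0.1679], [245.0, 171.0])
side ('brush_hair_end', 0.48, [0.5439, 0.1858, 0.2839], [244.0, 143.0])
```

Emit:
arm_command(plan=[{"x": 55,"y": -4,"z": 8,"yaw": 0,"claw": 0.6},{"x": 115,"y": -9,"z": 17,"yaw": 0,"claw": 0.6},{"x": 175,"y": -14,"z": 25,"yaw": 0,"claw": 0.6},{"x": 235,"y": -18,"z": 34,"yaw": 0,"claw": 0.6},{"x": 295,"y": -23,"z": 43,"yaw": 0,"claw": 0.6}])

```text
clock: 17.8
tool_pos: [0.6056, 0.231, 0.4999]
tcp_rot: [3.131, 0.797, -2.746]
wrist_force: [1.2, 0.4, 1.1]
grip_width: 0.0509
grip_force: 0.0
```

Emit:
arm_command(plan=[{"x": 57,"y": -4,"z": 8,"yaw": 0,"claw": 0.6},{"x": 114,"y": -9,"z": 17,"yaw": 0,"claw": 0.6},{"x": 171,"y": -13,"z": 25,"yaw": 0,"claw": 0.6},{"x": 171,"y": -13,"z": 25,"yaw": 0,"claw": 0.6},{"x": 171,"y": -13,"z": 25,"yaw": 0,"claw": 0.6}])

```text
clock: 18.42
tool_pos: [0.5186, 0.1808, 0.3634]
tcp_rot: [3.132, 0.798, -2.745]
wrist_force: [0.2, 0.1, 1.4]
grip_width: 0.0513
grip_force: 0.0
```

```bash
cat >> h.py <<'E'
def togo(T,s,M): print("tool shift mm",np.round(M.T@(np.array(T)-s["tool_pos"])*1e3,1))
E
python3 - <<'E'
from h import *
s,M=st(); togo([.5508,.1883,.2052],s,M)
im=shot("wrist","w4.png"); b=shot("side","s4.png")
c,o,Mc=cal("wrist")
for z in(.1,.215,.25,.285):
    p=Mc.T@(np.array([.5455,.186,z])-o); print(z,c["fx"]*p[0]/p[2]+c["cx"],c["fy"]*p[1]/p[2]+c["cy"])
for n in("brush_mid","brush_hair_end"):
    for r in find("wrist",n,manip.pinpoint,2): print(r)
m=np.zeros((384,800,3),np.uint8); m[:,:512]=im; m[:,512:]=cv2.resize(b[100:244,190:298],(288,384)); cv2.imwrite("pics/m4.png",m[:,:,::-1])
E
```

```text
t 18.43 pos [0.5186 0.1808 0.3634] q [ 0.187 -0.228  1.876  0.242  0.722 -1.901] F [0.2 0.1 1.4] w 0.0513 0.0
toolx [-0.644 -0.269 -0.716] y [-0.392  0.92   0.007] z [ 0.657  0.286 -0.698]
tool shift mm [ 90.5  -6.8 133.7]
0.1 255.29434837557707 7.7304836013828435
0.215 254.82275522654376 85.81198752305163
0.25 254.6448026685232 115.27552698590644
0.285 254.44575176536318 148.23231167957408
('brush_mid', 0.57, [0.5474, 0.1825, 0.1657], [251.0, 50.0])
('brush_mid', 0.35, [0.6636, 0.3847, 0.0028], [333.0, 75.0])
('brush_hair_end', 0.88, [0.549, 0.1826, 0.2858], [249.0, 151.0])
```

View pics/m4.png

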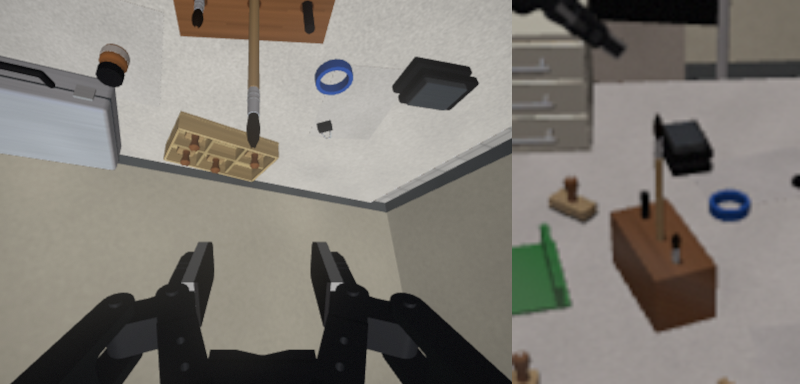

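The wrist view shows the brush at column ~254, bristle tip at (254,143) and ferrule at (253,100), matching my projected axis to within 5 px. The block is upright behind it, and the side crop agrees. Next I'll slide in along the fingers.

Emit:
arm_command(plan=[{"x": 45,"y": -3,"z": 0,"yaw": 0,"claw": 0.6},{"x": 91,"y": -7,"z": 0,"yaw": 0,"claw": 0.6},{"x": 91,"y": -7,"z": 40,"yaw": 0,"claw": 0.6},{"x": 91,"y": -7,"z": 80,"yaw": 0,"claw": 0.6},{"x": 91,"y": -7,"z": 100,"yaw": 0,"claw": 0.6}])

```text
clock: 19.25
tool_pos: [0.5283, 0.1787, 0.2251]
tcp_rot: [3.131, 0.794, -2.746]
wrist_force: [-0.0, -0.1, 0.4]
grip_width: 0.051
grip_force: 0.0
```

Emit:
arm_command(plan=[{"x": 0,"y": 0,"z": 17,"yaw": 0,"claw": 0.6},{"x": 0,"y": 0,"z": 34,"yaw": 0,"claw": 0.6},{"x": 0,"y": 0,"z": 34,"yaw": 0,"claw": 0.6},{"x": 0,"y": 0,"z": 34,"yaw": 0,"claw": 0.6},{"x": 0,"y": 0,"z": 34,"yaw": 0,"claw": 0.6}])

```text
clock: 19.88
tool_pos: [0.5496, 0.1878, 0.2033]
tcp_rot: [3.131, 0.797, -2.745]
wrist_force: [-0.1, 0.1, -0.1]
grip_width: 0.0513
grip_force: 0.0
```

Run:
```python
from h import *
s,M=st(); togo([.5508,.1883,.2052],s,M)
im=shot("wrist","w5.png"); b=shot("side","s5.png")
m=np.zeros((384,800,3),np.uint8); m[:,:512]=im; m[:,512:]=cv2.resize(b[110:230,200:290],(288,384),interpolation=cv2.INTER_CUBIC); cv2.imwrite("pics/m5.png",m[:,:,::-1])
```

```text
t 19.88 pos [0.5496 0.1878 0.2033] q [ 0.19   0.008  2.051  0.493  0.336 -2.186] F [-0.1  0.1 -0.1] w 0.0513 0.0
toolx [-0.645 -0.27  -0.715] y [-0.393  0.92   0.007] z [ 0.656  0.285 -0.699]
tool shift mm [-2.3 -0.  -0.4]
```

View pics/m5.png

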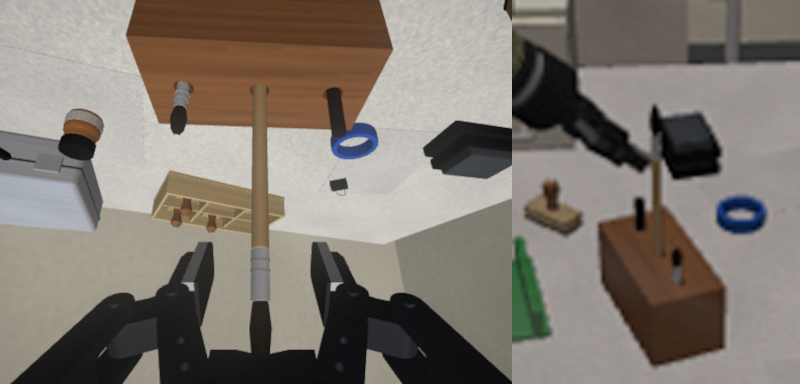

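The wrist view shows the brush centred between the pads at column 260. The pads sit at the upper handle and ferrule joint (row ~250), with the bristles (rows 300–350) off to the free side. By geometry the bristle end lies 55 mm off the tool axis and 13 mm ahead of the gripper body. Closing now.

Emit:
arm_command(plan=[{"x": 0,"y": 0,"z": 0,"yaw": 0,"claw": 0.0},{"x": 0,"y": 0,"z": 0,"yaw": 0,"claw": 0.0},{"x": 0,"y": 0,"z": 0,"yaw": 0,"claw": 0.0},{"x": 0,"y": 0,"z": 0,"yaw": 0,"claw": 0.0},{"x": 0,"y": 0,"z": 0,"yaw": 0,"claw": 0.0}], squeeze=80)

```text
clock: 20.6
tool_pos: [0.5495, 0.1878, 0.2024]
tcp_rot: [3.131, 0.795, -2.746]
wrist_force: [-0.4, -0.4, -0.7]
grip_width: 0.0002
grip_force: 0.0
```

Emit:
arm_command(plan=[{"x": -4,"y": 0,"z": -4,"yaw": 0,"claw": 0.0},{"x": -9,"y": 0,"z": -9,"yaw": 0,"claw": 0.0},{"x": -14,"y": 0,"z": -14,"yaw": 0,"claw": 0.0},{"x": -20,"y": 0,"z": -20,"yaw": 0,"claw": 0.0},{"x": -26,"y": 0,"z": -26,"yaw": 0,"claw": 0.0}])

```text
clock: 21.22
tool_pos: [0.5493, 0.1874, 0.2399]
tcp_rot: [3.131, 0.796, -2.746]
wrist_force: [0.1, 0.2, -0.2]
grip_width: 0.0001
grip_force: 0.0
```

Run:
```python
from h import *
s,M=st()
shot("side","s6.png"); shot("wrist","w6.png")
for cam in("side","wrist"):
  for n in("brush_mid","brush_hair_end"):
    for r in find(cam,n,manip.pinpoint,1): print(cam,r)
```

```text
t 21.23 pos [0.5493 0.1874 0.2399] q [ 0.189 -0.044  2.007  0.391  0.424 -2.076] F [ 0.1  0.2 -0.2] w 0.0001 0.0
toolx [-0.646 -0.27  -0.714] y [-0.393  0.92   0.007] z [ 0.655  0.285 -0.7  ]
side ('brush_mid', 0.66, [0.5467, 0.1829, 0.1658], [245.0, 172.0])
side ('brush_hair_end', 0.41, [0.5427, 0.187, 0.2847], [244.0, 142.0])
wrist ('brush_mid', 0.94, [0.5454, 0.1857, 0.1624], [261.0, 127.0])
```

Run:
```python
import cv2,numpy as np
w=cv2.imread("pics/w6.png"); b=cv2.imread("pics/s6.png")
m=np.zeros((384,800,3),np.uint8); m[:,:512]=w; m[:,512:]=cv2.resize(b[110:230,200:290],(288,384),interpolation=cv2.INTER_CUBIC); cv2.imwrite("pics/m6.png",m)
```

```text
(no output)
```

View pics/m6.png

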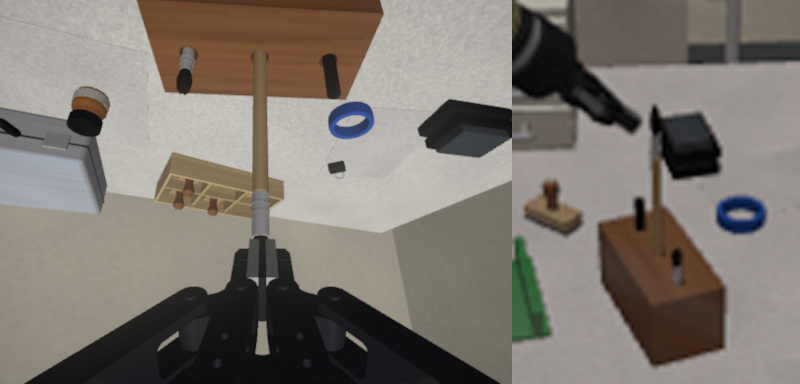

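The wrist view shows the shut fingertips at (262,240) in front of the brush, so the brush is beyond the tips. The side crop shows a small gap between tip (637,125) and brush (657,135). I missed short, so I'll check the projections.

Run:
```python
from h import *
s=manip.sense(); t=np.array(s["tool_pos"]); 
def proj(cam,P):
    c,o,M=cal(cam); p=M.T@(np.array(P)-o); return np.round([c["fx"]*p[0]/p[2]+c["cx"],c["fy"]*p[1]/p[2]+c["cy"]],1)
for cam in("side","wrist"):
    print(cam,"tcp",proj(cam,t),"brush@.09/.22/.25/.285",[proj(cam,[.5455,.186,z]).tolist() for z in(.09,.22,.25,.285)], cal(cam)[1])
    print(cam,"tip mark; side crop->px tip",200+(637-512)/3.2,110+125/3.2,"brush top",200+(656-512)/3.2,110+107/3.2)
# fit brush xy from wrist pixel rows: hole exit (260,52)@z.09, ferrule start (260,190)@.22, bristle root (261,236)@.25
c,o,M=cal("wrist")
for px,z in(((260,53),.09),((260,190),.22),((261,236),.25)):
    d=M@np.array([(px[0]-c["cx"])/c["fx"],(px[1]-c["cy"])/c["fy"],1]); print(z,np.round(o+d*(z-o[2])/d[2],4))
```

```text
side tcp [245.7 153.8] brush@.09/.22/.25/.285 [[245.4, 188.9], [244.8, 158.7], [244.6, 151.3], [244.4, 142.3]] [ 0.51657172 -1.03331713  0.93970787]
side tip mark; side crop->px tip 239.0625 149.0625 brush top 245.0 143.4375
wrist tcp [261.9 226.3] brush@.09/.22/.25/.285 [[261.0, 59.0], [262.0, 197.5], [262.3, 241.2], [262.7, 300.6]] [0.37807622 0.11404491 0.30416314]
wrist tip mark; side crop->px tip 239.0625 149.0625 brush top 245.0 143.4375
0.09 [0.5403 0.1829 0.09  ]
0.22 [0.5356 0.1804 0.22  ]
0.25 [0.5359 0.1811 0.25  ]
```

Run:
```python
from h import *
s6=cv2.imread("pics/s6.png"); w6=cv2.imread("pics/w6.png"); s5=cv2.imread("pics/s5.png"); w5=cv2.imread("pics/w5.png")
f=lambda im,x,y,w,h:cv2.resize(im[y:y+h,x:x+w],(400,300),interpolation=cv2.INTER_LINEAR)
def st2(im):
    return cv2.convertScaleAbs(im,alpha=1.6,beta=10)
m=np.vstack([np.hstack([f(st2(s5),220,135,40,30),f(st2(s6),220,135,40,30)]),np.hstack([f(w5,200,210,120,90),f(w6,200,210,120,90)])])
cv2.imwrite("pics/m7.png",m)
```

```text
(no output)
```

View pics/m7.png

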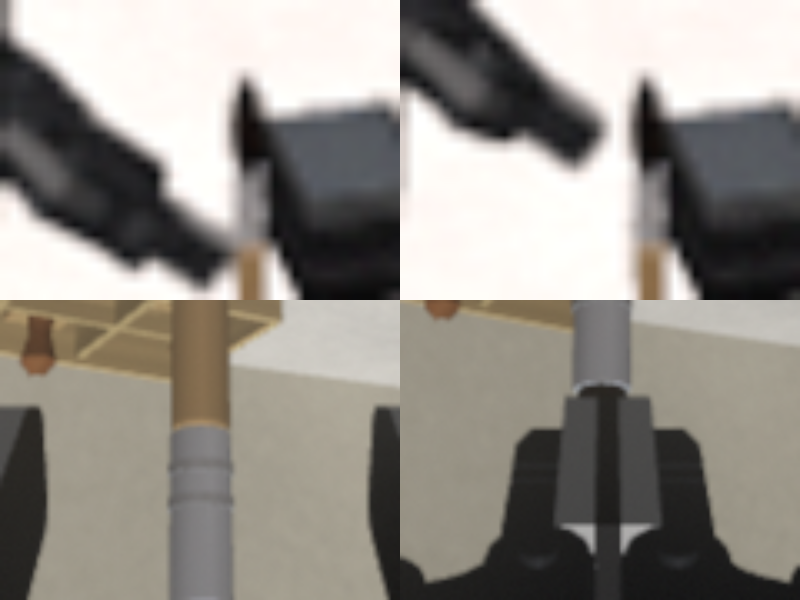

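Run:
```python
from h import *
s,M=st(); t=np.array(s["tool_pos"])
def proj(cam,P):
    c,o,Mm=cal(cam); p=Mm.T@(np.array(P)-o); return np.round([c["fx"]*p[0]/p[2]+c["cx"],c["fy"]*p[1]/p[2]+c["cy"]],1).tolist()
for k in(0,.01,.02,.03,.04):
    print(k,"side",proj("side",t-k*M[:,2]),"wrist",proj("wrist",t-k*M[:,2]), "wrist +x edge",proj("wrist",t-k*M[:,2]+.011*M[:,0]))
o=cal("wrist"); print("cam in tool",np.round(M.T@(o[1]-t),4)); print("cam rot in tool",np.round(M.T@o[2],3))
o=cal("side"); print(proj("side",[.30,.0,0]))
```

```text
t 21.52 pos [0.5492 0.1874 0.2388] q [ 0.19  -0.043  2.008  0.392  0.423 -2.077] F [ 0.2  0.2 -0.6] w 0.0005 0.0
toolx [-0.646 -0.27  -0.714] y [-0.393  0.92   0.008] z [ 0.654  0.285 -0.7  ]
0 side [245.7, 153.8] wrist [261.9, 226.3] wrist +x edge [261.9, 210.6]
0.01 side [243.8, 152.6] wrist [261.9, 233.2] wrist +x edge [261.9, 216.8]
0.02 side [241.9, 151.3] wrist [261.9, 240.8] wrist +x edge [261.9, 223.7]
0.03 side [240.0, 150.0] wrist [261.8, 249.3] wrist +x edge [261.8, 231.4]
0.04 side [238.1, 148.6] wrist [261.8, 258.8] wrist +x edge [261.8, 240.0]
cam in tool [ 0.0837  0.0002 -0.1787]
cam rot in tool [[ 0.    -0.947 -0.323]
 [ 1.     0.001 -0.001]
 [ 0.002 -0.323  0.947]]
[176.9, 243.3]
```

Both cameras put the shut fingertips about 35 mm behind the reported TCP (side: tip at (239,149), expected (246,154); wrist: row 239, expected 211). So I'll correct by +35 mm along the tool, back off, open, and go in again lower.

Emit:
arm_command(plan=[{"x": 0,"y": 0,"z": -20,"yaw": 0,"claw": 0.6},{"x": 0,"y": 0,"z": -40,"yaw": 0,"claw": 0.6},{"x": 22,"y": 0,"z": -40,"yaw": 0,"claw": 0.6},{"x": 24,"y": 0,"z": -40,"yaw": 0,"claw": 0.6},{"x": 24,"y": 0,"z": -10,"yaw": 0,"claw": 0.6}])

```text
clock: 22.15
tool_pos: [0.5282, 0.1782, 0.2307]
tcp_rot: [3.132, 0.799, -2.745]
wrist_force: [1.4, -0.2, -0.6]
grip_width: 0.0512
grip_force: 0.0
```

Emit:
arm_command(plan=[{"x": 0,"y": 0,"z": 30,"yaw": 0,"claw": 0.6},{"x": 0,"y": 0,"z": 55,"yaw": 0,"claw": 0.6},{"x": 0,"y": 0,"z": 72,"yaw": 0,"claw": 0.6},{"x": 0,"y": 0,"z": 72,"yaw": 0,"claw": 0.6},{"x": 0,"y": 0,"z": 72,"yaw": 0,"claw": 0.6}])

```text
clock: 22.78
tool_pos: [0.5744, 0.1987, 0.1791]
tcp_rot: [3.131, 0.796, -2.746]
wrist_force: [0.2, 0.3, -0.2]
grip_width: 0.0513
grip_force: 0.0
```

Run:
```python
from h import *
s,M=st(); tip=np.array([.5455,.186,.215])
P=M.T@(tip-s["tool_pos"]); print("brush s200 in tool mm",np.round(P*1e3,1)); print("bristle end",np.round(M.T@(np.array([.5455,.186,.285])-s["tool_pos"])*1e3,1))
```

```text
t 22.77 pos [0.5744 0.1987 0.1791] q [ 0.205  0.108  2.01   0.557  0.28  -2.245] F [ 0.2  0.3 -0.2] w 0.0513 0.0
toolx [-0.646 -0.27  -0.714] y [-0.393  0.92   0.007] z [ 0.655  0.285 -0.7  ]
brush s200 in tool mm [ -3.6  -0.  -47.7]
bristle end [-53.6   0.5 -96.7]
```

Emit:
arm_command(plan=[{"x": 0,"y": 0,"z": 0,"yaw": 0,"claw": 0.0},{"x": 0,"y": 0,"z": 0,"yaw": 0,"claw": 0.0},{"x": 0,"y": 0,"z": 0,"yaw": 0,"claw": 0.0},{"x": 0,"y": 0,"z": 0,"yaw": 0,"claw": 0.0},{"x": 0,"y": 0,"z": 0,"yaw": 0,"claw": 0.0}], squeeze=90)

```text
clock: 23.4
tool_pos: [0.5748, 0.1986, 0.1794]
tcp_rot: [3.132, 0.797, -2.745]
wrist_force: [-1.2, -1.2, 5.6]
grip_width: 0.0076
grip_force: 88.1
```

Emit:
arm_command(plan=[{"x": -1,"y": 0,"z": -1,"yaw": 0,"claw": 0.0},{"x": -3,"y": 0,"z": -3,"yaw": 0,"claw": 0.0},{"x": -5,"y": 0,"z": -5,"yaw": 0,"claw": 0.0},{"x": -8,"y": 0,"z": -8,"yaw": 0,"claw": 0.0},{"x": -11,"y": 0,"z": -11,"yaw": 0,"claw": 0.0}])

```text
clock: 24.02
tool_pos: [0.5741, 0.1985, 0.1942]
tcp_rot: [3.131, 0.795, -2.746]
wrist_force: [2.4, -0.8, -9.0]
grip_width: 0.0076
grip_force: 87.9
```

Run:
```python
from h import *
s,M=st()
a=shot("wrist","w8.png"); b=shot("side","s8.png")
for cam in("side","wrist"):
  for n in("brush_mid","brush_hair_end"):
    for r in find(cam,n,manip.pinpoint,1): print(cam,r)
f=lambda im,x,y,w,h:cv2.resize(im[y:y+h,x:x+w],(400,300),interpolation=cv2.INTER_LINEAR)
cv2.imwrite("pics/m8.png",np.hstack([f(cv2.convertScaleAbs(b,alpha=1.6,beta=10),220,130,40,30),f(a,160,170,200,150)])[:,:,::-1])
```

```text
t 24.02 pos [0.5741 0.1985 0.1942] q [ 0.205  0.083  1.995  0.492  0.315 -2.177] F [ 2.4 -0.8 -9. ] w 0.0076 87.90286839008331
toolx [-0.646 -0.27  -0.714] y [-0.393  0.92   0.008] z [ 0.654  0.285 -0.7  ]
side ('brush_mid', 0.47, [0.5463, 0.1877, 0.1816], [245.0, 168.0])
side ('brush_hair_end', 0.42, [0.5459, 0.1886, 0.3029], [244.0, 137.0])
wrist ('brush_mid', 0.96, [0.5506, 0.185, 0.1827], [257.0, 191.0])
```

View pics/m8.png

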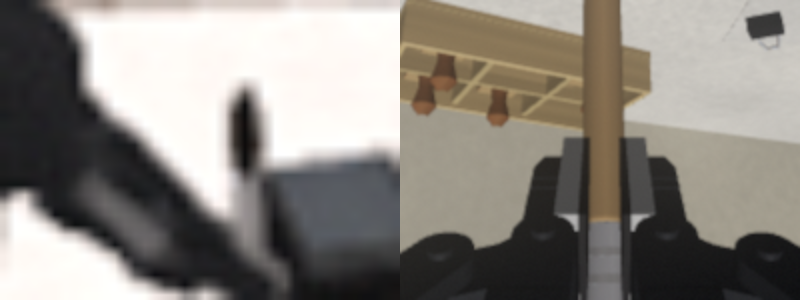

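The brush is held upright between the pads at the handle/ferrule joint (wrist crop (603,190)), bristles clear and up (side crop (245,130)), and it's rising with the gripper. Continuing the pull.

Emit:
arm_command(plan=[{"x": -5,"y": 0,"z": -5,"yaw": 0,"claw": 0.0},{"x": -12,"y": 0,"z": -12,"yaw": 0,"claw": 0.0},{"x": -19,"y": 0,"z": -19,"yaw": 0,"claw": 0.0},{"x": -27,"y": 0,"z": -26,"yaw": 0,"claw": 0.0},{"x": -36,"y": 0,"z": -35,"yaw": 0,"claw": 0.0}])

```text
clock: 24.95
tool_pos: [0.5752, 0.1984, 0.2466]
tcp_rot: [3.131, 0.798, -2.746]
wrist_force: [-1.0, 0.0, -0.4]
grip_width: 0.0076
grip_force: 88.5
```

Emit:
arm_command(plan=[{"x": -15,"y": 0,"z": -15,"yaw": 0,"claw": 0.0},{"x": -32,"y": 0,"z": -31,"yaw": 0,"claw": 0.0},{"x": -52,"y": 0,"z": -51,"yaw": 0,"claw": 0.0},{"x": -76,"y": 0,"z": -74,"yaw": 0,"claw": 0.0},{"x": -100,"y": 0,"z": -98,"yaw": 0,"claw": 0.0}])

```text
clock: 25.58
tool_pos: [0.575, 0.1971, 0.3873]
tcp_rot: [3.132, 0.798, -2.746]
wrist_force: [0.0, -0.3, 0.3]
grip_width: 0.0076
grip_force: 88.5
```

Run:
```python
from h import *
s,M=st()
shot("side","s9.png")
for n in("brush_mid","brush_hair_end","brush"):
    for r in find("side",n,manip.pinpoint,1): print(r)
```

```text
t 25.57 pos [0.575  0.1971 0.3873] q [ 0.201 -0.092  1.706  0.218  0.753 -1.868] F [ 0.  -0.3  0.3] w 0.0076 88.47667425870895
toolx [-0.644 -0.269 -0.716] y [-0.392  0.92   0.007] z [ 0.656  0.285 -0.698]
('brush_mid', 0.7, [0.5455, 0.1837, 0.3761], [244.0, 118.0])
('brush_hair_end', 0.77, [0.5442, 0.1873, 0.4936], [243.0, 83.0])
('brush', 0.58, [0.5444, 0.1851, 0.2223], [244.0, 158.0])
```

The brush is fully out (butt at z≈0.22, bristle end at 0.49). With a 45° lean, a half turn about the tool axis brings it level, bristles toward the robot. Working out the pose over the rest.

```bash
cat >> h.py <<'E'
B=np.array([-.0036,0,-.0477]); U=np.array([np.cos(np.radians(21.7)),np.sin(np.radians(21.7)),0]); RC=np.array([.5975,-.1415,0])
BT=np.array([-.716,.007,-.698]); BT=BT/np.linalg.norm(BT)
def goal(h,along=-.080,side=0.):
    s,M=st(); best=None
    for psi in np.arange(-.5,3.7,.005):
        b=M@R.from_rotvec([0,0,psi]).as_matrix()@BT; e=b+U
        az=np.arctan2(-b[1],-b[0])-np.arctan2(U[1],U[0])
        if best is None or (abs(az)+3*max(b[2]-.05,0))<best[0]: best=(abs(az)+3*max(b[2]-.05,0),psi,b)
    _,psi,b=best; Mf=M@R.from_rotvec([0,0,psi]).as_matrix()
    P=RC+along*U+side*np.array([-U[1],U[0],0])+[0,0,.0455+h]
    T=P-Mf@B
    print("yaw",round(psi,3),"final b",np.round(b,3),"T",np.round(T,3)); togo(T,s,M)
E
python3 -c "
from h import *
goal(.15)"
```

```text
t 25.77 pos [0.575  0.1972 0.3857] q [ 0.201 -0.091  1.709  0.22   0.749 -1.87 ] F [-0.   0.5 -1. ] w 0.0074 88.49974125623703
toolx [-0.645 -0.269 -0.716] y [-0.392  0.92   0.007] z [ 0.656  0.285 -0.699]
yaw 3.185 final b [-0.929 -0.37  -0.024] T [ 0.557 -0.157  0.165]
tool shift mm [ 265.2 -319.9   41.4]
```

Emit:
arm_command(plan=[{"x": 0,"y": -40,"z": 0,"yaw": 0.17,"claw": 0.0},{"x": 0,"y": -85,"z": 0,"yaw": 0.35,"claw": 0.0},{"x": 0,"y": -130,"z": 0,"yaw": 0.53,"claw": 0.0},{"x": 0,"y": -180,"z": 0,"yaw": 0.71,"claw": 0.0},{"x": 0,"y": -230,"z": 0,"yaw": 0.89,"claw": 0.0}])

```text
clock: 26.4
tool_pos: [0.6657, -0.0158, 0.382]
tcp_rot: [2.465, 0.455, 2.483]
wrist_force: [0.2, 0.3, -0.2]
grip_width: 0.0075
grip_force: 88.5
```

```bash
python3 -c "
from h import *
goal(.15)"
```

```text
t 26.4 pos [ 0.6657 -0.0158  0.382 ] q [-0.271  0.107  1.516  0.591  0.939 -1.558] F [ 0.2  0.3 -0.2] w 0.0075 88.48255634307861
toolx [-0.71  0.55 -0.44] y [0.26  0.785 0.562] z [ 0.654  0.285 -0.7  ]
yaw 2.29 final b [-0.929 -0.369 -0.022] T [ 0.557 -0.157  0.165]
tool shift mm [  95.5 -261.    40.8]
```

Emit:
arm_command(plan=[{"x": 0,"y": -28,"z": -22,"yaw": 0.18,"claw": 0.0},{"x": 0,"y": -56,"z": -44,"yaw": 0.36,"claw": 0.0},{"x": 0,"y": -84,"z": -66,"yaw": 0.54,"claw": 0.0},{"x": 0,"y": -112,"z": -88,"yaw": 0.72,"claw": 0.0},{"x": 0,"y": -139,"z": -111,"yaw": 0.9,"claw": 0.0}])

```text
clock: 27.02
tool_pos: [0.5563, -0.1563, 0.3818]
tcp_rot: [2.361, -0.168, 1.815]
wrist_force: [-0.5, 0.1, -1.7]
grip_width: 0.0073
grip_force: 88.5
```

Emit:
arm_command(plan=[{"x": 0,"y": 0,"z": 0,"yaw": 0.18,"claw": 0.0},{"x": 0,"y": 0,"z": 0,"yaw": 0.36,"claw": 0.0},{"x": 0,"y": 0,"z": 0,"yaw": 0.54,"claw": 0.0},{"x": 0,"y": 0,"z": 0,"yaw": 0.72,"claw": 0.0},{"x": 0,"y": 0,"z": 0,"yaw": 0.9,"claw": 0.0}])

```text
clock: 27.65
tool_pos: [0.5571, -0.1555, 0.3817]
tcp_rot: [2.737, -0.704, 0.995]
wrist_force: [-0.6, 0.2, -0.6]
grip_width: 0.0076
grip_force: 88.5
```

```bash
python3 -c "
from h import *
goal(.12)"
```

```text
t 27.65 pos [ 0.5571 -0.1555  0.3817] q [-0.646 -0.01   1.639  0.741  1.169 -0.099] F [-0.6  0.2 -0.6] w 0.0076 88.4861558675766
toolx [0.415 0.639 0.648] y [ 0.633 -0.714  0.3  ] z [ 0.654  0.285 -0.701]
yaw 0.49 final b [-0.929 -0.369 -0.021] T [ 0.557 -0.157  0.135]
tool shift mm [-160.9  -73.5  172.5]
```

Finish the turn while coming down to about 120 mm above the notches, then measure.

Emit:
arm_command(plan=[{"x": 0,"y": 0,"z": 0,"yaw": 0.17,"claw": 0.0},{"x": -35,"y": -15,"z": 37,"yaw": 0.34,"claw": 0.0},{"x": -75,"y": -34,"z": 81,"yaw": 0.49,"claw": 0.0},{"x": -118,"y": -54,"z": 127,"yaw": 0.49,"claw": 0.0},{"x": -160,"y": -73,"z": 172,"yaw": 0.49,"claw": 0.0}])

```text
clock: 28.28
tool_pos: [0.5573, -0.1575, 0.1397]
tcp_rot: [-3.092, -0.793, 0.34]
wrist_force: [1.1, -0.4, -1.2]
grip_width: 0.0076
grip_force: 88.5
```

Emit:
arm_command(plan=[{"x": 0,"y": 0,"z": 0,"yaw": 0,"claw": 0.0},{"x": 0,"y": 0,"z": 0,"yaw": 0,"claw": 0.0},{"x": 0,"y": 0,"z": 0,"yaw": 0,"claw": 0.0},{"x": 0,"y": 0,"z": 0,"yaw": 0,"claw": 0.0},{"x": 0,"y": 0,"z": 0,"yaw": 0,"claw": 0.0}])

```text
clock: 28.9
tool_pos: [0.5581, -0.1579, 0.143]
tcp_rot: [-3.093, -0.795, 0.342]
wrist_force: [0.6, 0.1, -1.0]
grip_width: 0.0078
grip_force: 88.5
```

Run:
```python
from h import *
goal(.0)
a=shot("side","s10.png"); b=shot("top","t10.png"); w=shot("wrist","w10.png")
for cam in("side","top","wrist"):
  for n in("brush_mid","brush_hair_end","brush","brush_bristles","rest"):
    for r in find(cam,n,manip.pinpoint,2 if n=="rest" else 1): print(cam,r)
cr=lambda im,x,y,wd,hg: cv2.resize(im[y:y+hg,x:x+wd],(400,300),interpolation=cv2.INTER_LINEAR)
m=np.zeros((600,800,3),np.uint8); m[:300,:400]=cr(a,215,205,100,75); m[:300,400:]=cr(b,260,140,100,75); m[300:,:400]=cv2.resize(w,(400,300))
cv2.imwrite("pics/m10.png",m[:,:,::-1])
```

```text
t 28.9 pos [ 0.5581 -0.1579  0.143 ] q [-0.649  0.242  1.95   1.041  0.806 -0.144] F [ 0.6  0.1 -1. ] w 0.0078 88.49201112985611
toolx [0.66  0.235 0.714] y [ 0.368 -0.929 -0.034] z [ 0.655  0.285 -0.7  ]
yaw 0.005 final b [-0.929 -0.37  -0.023] T [ 0.557 -0.157  0.015]
tool shift mm [-92.2   2.7  89.2]
side ('brush_mid', 0.7, [0.5697, -0.1545, 0.1728], [257.0, 232.0])
side ('brush_hair_end', 0.51, [0.4528, -0.1971, 0.1748], [217.0, 243.0])
side ('brush', 0.69, [0.707, -0.0979, 0.1779], [301.0, 217.0])
side ('brush_bristles', 0.45, [0.4107, 0.3992, 0.0032], [212.0, 178.0])
side ('rest', 0.72, [0.5695, -0.1529, 0.1753], [257.0, 231.0])
side ('rest', 0.68, [0.596, -0.1422, -0.0012], [265.0, 270.0])
top ('brush_mid', 0.87, [0.5711, -0.1582, 0.1699], [320.0, 185.0])
top ('brush', 0.81, [0.7088, -0.0963, 0.1775], [295.0, 134.0])
top ('rest', 0.82, [0.5964, -0.1396, -0.001], [307.0, 183.0])
top ('rest', 0.75, [0.341, 0.2173, -0.0037], [190.0, 271.0])
wrist ('brush_mid', 0.97, [0.5704, -0.1539, 0.175], [262.0, 182.0])
wrist ('brush', 0.66, [0.7132, -0.0979, 0.1772], [262.0, 12.0])
wrist ('brush_bristles', 0.58, [0.4904, -0.1819, 0.1687], [255.0, 350.0])
wrist ('rest', 0.95, [0.5985, -0.1454, 0.002], [269.0, 234.0])
```

View pics/m10.png

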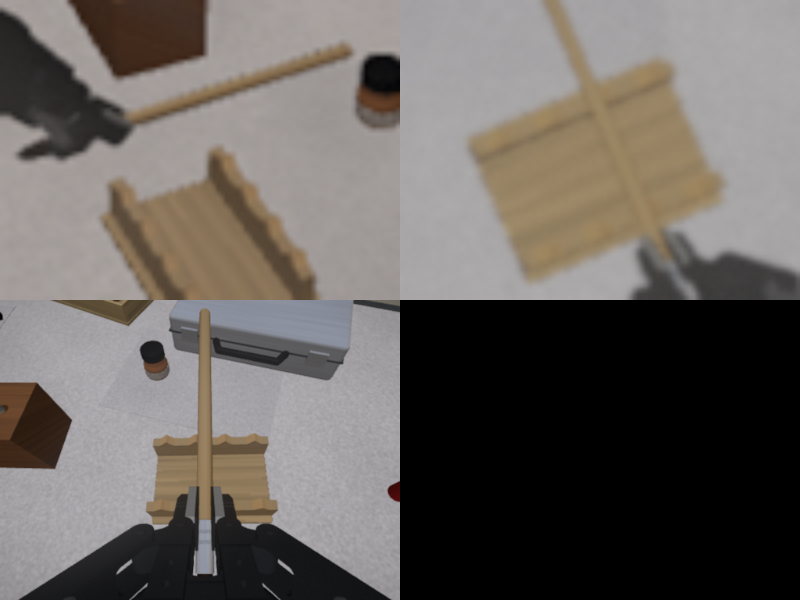

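The brush is level over the rest's middle notch pair. It's centred within about 3 mm, the grip is outside the robot-side rail (top crop (665,255)), and the bristles point toward the robot. The ink jar is clear. Coming down.

Emit:
arm_command(plan=[{"x": -18,"y": 1,"z": 18,"yaw": 0,"claw": 0.0},{"x": -38,"y": 2,"z": 37,"yaw": 0,"claw": 0.0},{"x": -58,"y": 2,"z": 57,"yaw": 0,"claw": 0.0},{"x": -74,"y": 3,"z": 73,"yaw": 0,"claw": 0.0},{"x": -84,"y": 3,"z": 82,"yaw": 0,"claw": 0.0}])

```text
clock: 30.42
tool_pos: [0.557, -0.1567, 0.0235]
tcp_rot: [-3.091, -0.793, 0.34]
wrist_force: [0.5, 0.4, -0.5]
grip_width: 0.0081
grip_force: 88.5
```

Emit:
arm_command(plan=[{"x": 0,"y": 0,"z": 0,"yaw": 0,"claw": 0.0},{"x": 0,"y": 0,"z": 0,"yaw": 0,"claw": 0.0},{"x": -1,"y": 0,"z": 1,"yaw": 0,"claw": 0.0},{"x": -1.5,"y": 0,"z": 1.5,"yaw": 0,"claw": 0.0},{"x": -2,"y": 0,"z": 2,"yaw": 0,"claw": 0.0}])

```text
clock: 31.05
tool_pos: [0.5573, -0.1568, 0.022]
tcp_rot: [-3.092, -0.794, 0.341]
wrist_force: [-0.1, 0.4, 0.2]
grip_width: 0.0075
grip_force: 88.5
```

Run:
```python
from h import *
goal(.0)
for cam in("side","top"):
  shot(cam,cam+"11.png")
  for n in("brush_mid","brush_hair_end","brush"):
    for r in find(cam,n,manip.pinpoint,1): print(cam,r)
```

```text
t 31.05 pos [ 0.5573 -0.1568  0.022 ] q [-0.648  0.485  1.994  1.328  0.696 -0.533] F [-0.1  0.4  0.2] w 0.0075 88.50035548210144
toolx [0.66  0.235 0.713] y [ 0.368 -0.929 -0.035] z [ 0.655  0.285 -0.7  ]
yaw 0.005 final b [-0.929 -0.37  -0.022] T [ 0.557 -0.157  0.015]
tool shift mm [-5.6 -0.   4.8]
side ('brush_mid', 0.58, [0.569, -0.1519, 0.0547], [257.0, 260.0])
side ('brush_hair_end', 0.54, [0.4544, -0.1943, 0.051], [220.0, 273.0])
side ('brush', 0.66, [0.7088, -0.0925, 0.0552], [299.0, 245.0])
top ('brush_mid', 0.73, [0.5691, -0.1527, 0.0513], [313.0, 190.0])
top ('brush', 0.49, [0.709, -0.0965, 0.0541], [293.0, 143.0])
```

Emit:
arm_command(plan=[{"x": -0.7,"y": 0,"z": 0.7,"yaw": 0,"claw": 0.0},{"x": -1.3,"y": 0,"z": 1.3,"yaw": 0,"claw": 0.0},{"x": -2,"y": 0,"z": 2,"yaw": 0,"claw": 0.0},{"x": -2.6,"y": 0,"z": 2.6,"yaw": 0,"claw": 0.0},{"x": -3.2,"y": 0,"z": 3.2,"yaw": 0,"claw": 0.0}], squeeze=40)

```text
clock: 32.08
tool_pos: [0.5572, -0.1565, 0.0173]
tcp_rot: [-3.092, -0.794, 0.341]
wrist_force: [-0.3, -0.5, 0.2]
grip_width: 0.0079
grip_force: 88.5
```

Emit:
arm_command(plan=[{"x": -0.3,"y": 0,"z": 0.3,"yaw": 0,"claw": 0.0},{"x": -0.6,"y": 0,"z": 0.6,"yaw": 0,"claw": 0.0},{"x": -0.9,"y": 0,"z": 0.9,"yaw": 0,"claw": 0.0},{"x": -1.2,"y": 0,"z": 1.2,"yaw": 0,"claw": 0.0},{"x": -1.4,"y": 0,"z": 1.4,"yaw": 0,"claw": 0.0}])

```text
clock: 32.7
tool_pos: [0.5572, -0.1565, 0.0153]
tcp_rot: [-3.092, -0.794, 0.341]
wrist_force: [0.5, 1.2, -0.7]
grip_width: 0.0078
grip_force: 88.5
```

Emit:
arm_command(plan=[{"x": -0.3,"y": 0,"z": 0.3,"yaw": 0,"claw": 0.0},{"x": -0.6,"y": 0,"z": 0.6,"yaw": 0,"claw": 0.0},{"x": -0.9,"y": 0,"z": 0.9,"yaw": 0,"claw": 0.0},{"x": -1.1,"y": 0,"z": 1.1,"yaw": 0,"claw": 0.0},{"x": -1.1,"y": 0,"z": 1.1,"yaw": 0,"claw": 0.0}])

```text
clock: 33.33
tool_pos: [0.5574, -0.1565, 0.0142]
tcp_rot: [-3.092, -0.795, 0.341]
wrist_force: [-3.5, 0.4, 6.1]
grip_width: 0.0074
grip_force: 89.3
```

Run:
```python
from h import *
st()
for cam in("side","top"):
  shot(cam,cam+"12.png")
  for n in("brush_mid","brush_hair_end","brush"):
    for r in find(cam,n,manip.pinpoint,1): print(cam,r)
for i in range(3): manip.get_image("side"); print(np.round(manip.sense()["wrist_force"],2))
```

```text
t 33.33 pos [ 0.5574 -0.1565  0.0142] q [-0.647  0.503  1.994  1.35   0.692 -0.561] F [-3.5  0.4  6.1] w 0.0074 89.32541370391846
toolx [0.66  0.234 0.714] y [ 0.368 -0.929 -0.035] z [ 0.655  0.285 -0.7  ]
side ('brush_mid', 0.56, [0.5716, -0.1527, 0.0474], [258.0, 262.0])
side ('brush_hair_end', 0.69, [0.4565, -0.1937, 0.0431], [221.0, 274.0])
side ('brush', 0.63, [0.7085, -0.0954, 0.0492], [299.0, 247.0])
top ('brush_mid', 0.59, [0.5716, -0.1558, 0.0426], [314.0, 190.0])
top ('brush_hair_end', 0.57, [0.5658, -0.1517, 0.0427], [313.0, 192.0])
top ('brush', 0.52, [0.7088, -0.0947, 0.0471], [292.0, 144.0])
[-3.97 -0.13  6.18]
[-3.31  0.35  6.76]
[-4.41 -0.08  5.69]
```

Contact at about 6 N on the rail, with the brush in both notches and still held. I'll ease off slightly, then open gently.

Emit:
arm_command(plan=[{"x": 0.2,"y": 0,"z": -0.2,"yaw": 0,"claw": 0.0},{"x": 0.4,"y": 0,"z": -0.4,"yaw": 0,"claw": 0.0},{"x": 0.4,"y": 0,"z": -0.4,"yaw": 0,"claw": 0.0},{"x": 0.4,"y": 0,"z": -0.4,"yaw": 0,"claw": 0.1},{"x": 0.4,"y": 0,"z": -0.4,"yaw": 0,"claw": 0.13}])

```text
clock: 34.5
tool_pos: [0.5571, -0.1564, 0.0142]
tcp_rot: [-3.092, -0.794, 0.341]
wrist_force: [-0.1, 0.4, 0.2]
grip_width: 0.0113
grip_force: 0.0
```

Emit:
arm_command(plan=[{"x": 0.4,"y": 0,"z": -0.4,"yaw": 0,"claw": 0.16},{"x": 0.4,"y": 0,"z": -0.4,"yaw": 0,"claw": 0.22},{"x": 0.4,"y": 0,"z": -0.4,"yaw": 0,"claw": 0.32},{"x": 0.4,"y": 0,"z": -0.4,"yaw": 0,"claw": 0.42},{"x": 0.4,"y": 0,"z": -0.4,"yaw": 0,"claw": 0.5}])

```text
clock: 35.12
tool_pos: [0.5572, -0.1564, 0.0149]
tcp_rot: [-3.092, -0.794, 0.341]
wrist_force: [-0.3, 0.1, -0.1]
grip_width: 0.0429
grip_force: 0.0
```

Run:
```python
from h import *
st()
for cam in("side","top"):
  shot(cam,cam+"13.png")
  for n in("brush_mid","brush_hair_end","brush"):
    for r in find(cam,n,manip.pinpoint,1): print(cam,r)
```

```text
t 35.12 pos [ 0.5572 -0.1564  0.0149] q [-0.647  0.501  1.994  1.347  0.692 -0.557] F [-0.3  0.1 -0.1] w 0.0429 0.0
toolx [0.661 0.234 0.713] y [ 0.368 -0.929 -0.035] z [ 0.655  0.285 -0.7  ]
side ('brush_mid', 0.55, [0.5686, -0.1494, 0.0453], [257.0, 262.0])
side ('brush_hair_end', 0.56, [0.4534, -0.1913, 0.0474], [220.0, 273.0])
side ('brush', 0.63, [0.7075, -0.0929, 0.046], [298.0, 247.0])
top ('brush_mid', 0.53, [0.5681, -0.1525, 0.0432], [313.0, 191.0])
top ('brush_hair_end', 0.52, [0.3971, -0.3565, 0.0017], [382.0, 248.0])
top ('brush', 0.58, [0.7097, -0.0958, 0.0439], [292.0, 144.0])
```

Emit:
arm_command(plan=[{"x": 0,"y": 0,"z": -10,"yaw": 0,"claw": 0.55},{"x": 0,"y": 0,"z": -30,"yaw": 0,"claw": 0.55},{"x": 0,"y": 0,"z": -55,"yaw": 0,"claw": 0.55},{"x": 0,"y": 0,"z": -85,"yaw": 0,"claw": 0.55},{"x": 0,"y": 0,"z": -115,"yaw": 0,"claw": 0.55}])

```text
clock: 36.15
tool_pos: [0.4809, -0.1896, 0.0964]
tcp_rot: [-3.092, -0.794, 0.341]
wrist_force: [0.5, -0.9, 0.8]
grip_width: 0.0471
grip_force: 0.0
```

Emit:
arm_command(plan=[{"x": 25,"y": 0,"z": -25,"yaw": 0,"claw": 0.55},{"x": 50,"y": 0,"z": -50,"yaw": 0,"claw": 0.55},{"x": 70,"y": 0,"z": -70,"yaw": 0,"claw": 0.55},{"x": 70,"y": 0,"z": -70,"yaw": 0,"claw": 0.55},{"x": 70,"y": 0,"z": -70,"yaw": 0,"claw": 0.55}])

```text
clock: 36.78
tool_pos: [0.4819, -0.1927, 0.1939]
tcp_rot: [-3.091, -0.794, 0.341]
wrist_force: [-0.0, -0.1, 0.4]
grip_width: 0.0466
grip_force: 0.0
```

Run:
```python
from h import *
st()
a=shot("side","s14.png"); b=shot("top","t14.png"); w=shot("wrist","w14.png")
for cam in("side","top","wrist"):
  for n in("brush_mid","brush_hair_end","brush"):
    for r in find(cam,n,manip.pinpoint,1): print(cam,r)
cr=lambda im,x,y,wd,hg: cv2.resize(im[y:y+hg,x:x+wd],(400,300),interpolation=cv2.INTER_LINEAR)
m=np.zeros((600,800,3),np.uint8); m[:300,:400]=cr(a,205,215,100,75); m[:300,400:]=cr(b,260,140,100,75); m[300:,:400]=cv2.resize(w,(400,300)); m[300:,400:]=cr(a,130,130,200,150)
cv2.imwrite("pics/m14.png",m[:,:,::-1])
```

```text
t 36.77 pos [ 0.4819 -0.1927  0.1939] q [-0.831  0.075  2.005  0.934  0.998 -0.131] F [-0.  -0.1  0.4] w 0.0466 0.0
toolx [0.661 0.234 0.713] y [ 0.367 -0.929 -0.035] z [ 0.654  0.285 -0.7  ]
side ('brush_mid', 0.8, [0.5702, -0.1492, 0.0457], [257.0, 262.0])
side ('brush_hair_end', 0.83, [0.4547, -0.1933, 0.0442], [220.0, 274.0])
side ('brush', 0.84, [0.7086, -0.0942, 0.047], [299.0, 247.0])
top ('brush_mid', 0.56, [0.5673, -0.156, 0.0421], [314.0, 191.0])
top ('brush_hair_end', 0.91, [0.4558, -0.1971, 0.0396], [329.0, 229.0])
top ('brush', 0.65, [0.7063, -0.096, 0.0417], [292.0, 145.0])
wrist ('brush_mid', 0.64, [0.5715, -0.1575, 0.0443], [266.0, 195.0])
wrist ('brush_hair_end', 0.91, [0.4621, -0.197, 0.0471], [263.0, 293.0])
wrist ('brush', 0.9, [0.7144, -0.0993, 0.0476], [264.0, 99.0])
```

View pics/m14.png

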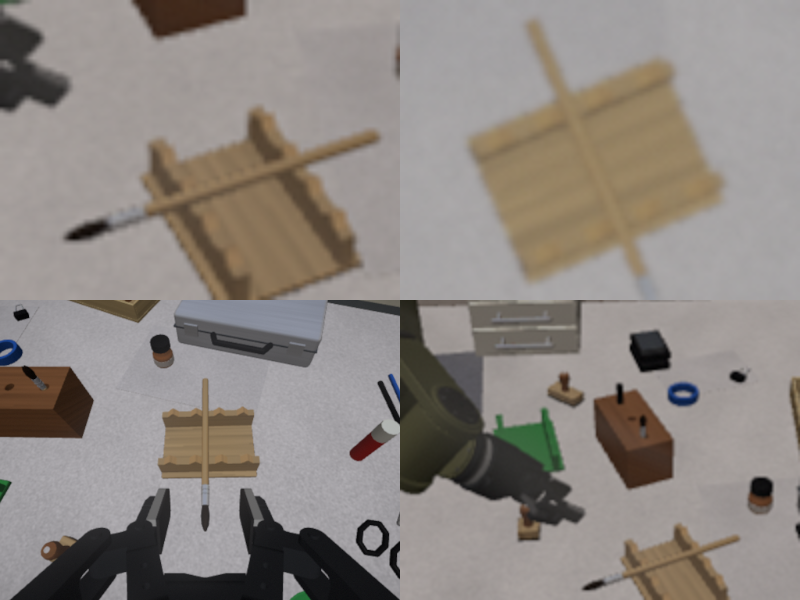

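The brush lies level in the middle notch pair (axis at z≈0.045, side crop (90,230)–(375,135)). Its bristles are past the end of the rest, the gripper is clear, and the other things stand as they did. Handing in.

```bash
python3 -c "
from cell import manip
print(manip.job_done())"
```

```text
the job is handed in; nothing more can be done
None
```

I handed the job in at about 37 s: the long brush lies level in the rest's middle notches, bristles past the robot-side end, set down while held (about 6 N) and released; the first grasp missed and shut on nothing, and I saw no sign of anything touching the bristles.

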